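Check tap sleeves on the fit gauge

ROBOT

A 6-joint arm with a two-finger parallel gripper is mounted at the origin on the work surface. World frame = base frame: x ahead of the robot, y to its left, z up, the work surface at z = 0. Lengths are in m, angles in rad, forces in N, time in s.
With the tool pointing down it reaches from about 0.3 to 0.75 m from the base axis. Payload 8.5 kg.
Tool frame: the origin (TCP) lies midway between the tips of the shut fingers; the grasp point (between the pads) lies 19 mm behind it (robot.grip_depth is the distance from the TCP to the grasp point, in m); z points along the fingers, y is the line along which they close (so a half turn about z gives the same grasp; the last joint's range is limited). The gripper opens to 88 mm and grips with 3 to 60 N. Pads are 18 mm wide; open, the fingers measure 123 mm over their backs; the gripper's body (75 mm by 187 mm) begins 45 mm behind the grasp point.
Start: joints at [-0.215, 0.381, 1.297, -0, 1.464, -0.215], TCP at [0.55, 0, 0.239] pointing down, gripper open.
Joint ranges: [-3.11, 3.11], [-0.89, 2.33], [0.22, 2.48], [-1.42, 4.56], [0.17, 2.85], [-2.88, 2.88]. Speed limits (rad/s): [2.39, 2.39, 3.14, 3.14, 3.14, 3.14].

INTERFACE

Orientations are given as a unit quaternion [w, x, y, z].
In Python, from workcell import robot gives the robot as it stands.
- The arm moves only by the tool drive_tool, never from a script. Its argument "targets" is a list that holds one entry, the list of rows, each a list of 5 numbers: the closure, from 0 (fully open) to 1 (shut), then the shift along the tool's x, y, z in cm, then the turn about the tool's z in degrees. In form: [[[jaw, dx, dy, dz, roll], ...]]. A call has 1 to 10 rows; each row is the pose to reach, as a shift and turn from the pose commanded when the call began, along the tool's axes at that moment; what a row does not reach only later rows make up. A row lasts 1/8 s, in which the tool goes at most 62.5 mm and 10.7 degrees, less where a joint would pass 70% of its speed; a pose out of reach is approached as far as the arm can. A call with a gripper value outside its range is refused whole. The fingers move at their own pace and stop on an object; the grip force is fixed at half the most. Time passes only in rows, so rows that repeat a pose let the fingers close. It gives the time, the measured TCP pose, the force, the opening and the grip force at its end, in the units of the state.
- robot.sense(): the state, without advancing time (a new reading comes with each control period).
- robot.camera(name): name is "scene" or "side" or "wrist"; returns the picture (480x640x3 uint8, red, green, blue); there is no depth.
- robot.camera_model(name): a dict with "fx", "fy", "cx", "cy" (pixels), "extrinsics" (4x4, takes a point from camera to world coordinates). Camera axes: x right, y down, z forward; pixel columns grow to the right and rows downward; lengths in m; the calibration is good to about 2 mm. A picture is of the moment at which its call begins: read the wrist's pose just before it. camera_model takes no time and is no camera call; for the wrist camera it gives the pose at the moment of the call.
- robot.sign_off(): hands the job in; it is judged then, once.
Trained networks look in the newest picture that a camera, given by its name, has taken for a name from the list of things; names that differ only in an ending like _2 or _b are one class to them, and where a whole thing is asked for, a point or a joint stands for the part that bears it (a point fixed in the world has none). Each returns a list of dicts, best first, with "score" (0 to 1); they miss things now and then, are a little off and sometimes report something else, mostly with a low value. They report only what shows in the picture. A call takes as long as a camera call. They do not tell look-alikes from the thing itself.
- robot.cut_out(camera, query): "pixels" (480x640 bool, what is visible of it) and "point" ([column, row] in pixels, amid what is visible of it).
The state is a dict: "time": time; "joint_pos": joint angles; "joint_vel": joint speeds; "joint_torque": joint torques, N m; "ee_pos": TCP position; "tool_rot": TCP orientation; "ft_force": force on the tool from outside, world axes, zero at the start; "wrist_torque": the same for the moment, N m; "opening": opening from 0.0 (shut) to 1.0 (fully open); "gripper_force": force on a finger pad.
Only numpy, scipy, OpenCV 4.12 (cv2) and the standard library are available. Lean on these libraries where they do the work, as an engineer would, in place of code of your own. Each camera call takes 0.05 s, during which the arm holds its last target. There are 200 camera calls.

TASK

Pull the snapped-on yellow cap off the fit gauge and stand it in the black dish. Then try each chrome tap sleeve on the gauge pin, sliding it down as far as it goes, in the order white, blue, orange and, if there is one, black disc: stand those that go fully home on the boss in the green tray, and those that stop part-way in the red tray, all upright on the tray floor. Leave the other things on the counter where they are.

Things in the scene. Friction and masses are not known exactly. Their poses are not given: they have to be found in the camera images.
- gauge: Fit gauge fixed to the counter: blue base plate 110 (its x) x 80 (its y) x 12 mm with an upright stepped pin on its axis (see gauge_seat, pin_tip). On the plate, at x = +-24 to +-51 mm from the axis, two brass spring balls with dark blocks behind them catch the cap's flange; nothing of them is over 28 mm above the counter. Origin: centre of the plate's underside; z up.
- gauge_seat (a point): On the pin's axis, on top of the dark boss (diameter 26 mm), 28 mm above the counter; axes as the gauge's. From here the steel gauge diameter of 18 mm rises 20 mm, then narrows to 14 at 22 mm. A sleeve that fits comes to rest with its underside here; a tight one goes over the pilot and stops with its underside about 22 mm higher.
- pin_tip (a point): Top of the pin, on its axis, 65 mm above the counter (37 mm above gauge_seat). The brass pilot below it is 15 mm long and 12 mm in diameter, its last 4 mm tapering to 6 mm.
- cap: Yellow cap over the gauge pin, closed on top: diameter 40, height 61 mm, foot flange of diameter 52 x 5 mm, bore 29 mm, 56 mm deep. 60 g. Origin: centre of its underside, z up. At the start its underside is 12 mm above the counter and its flange is held under the two spring catches, which give way to a straight upward pull of roughly 8 to 15 N.
- cap_dish: Black square dish, fixed, 90 x 90 mm outside, wall 5 mm, 14 mm high, inner floor about 5 mm above the counter: the cap's place. Origin: centre of its underside.
- fit_tray: Green tray, fixed, 250 mm (its x) x 110 mm (its y) outside, walls 5 mm thick, 14 mm high, inner floor 5 mm above the counter: for sleeves that fit. Origin: centre of its underside.
- reject_tray: Red tray of the same size and shape as the green one, fixed: for sleeves that do not fit. Origin: centre of its underside.
- white_1: Chrome tap sleeve with a white disc on top (white_1 or white_2: just one of the two is there). Tube of diameter 34, 44 mm high, closed on top, foot flange of diameter 40 x 5 mm; bore open below, 40 mm deep, either about 20.5 mm (fits the gauge) or 14.5 mm (tight), which cannot be seen. About 90 g. Origin: centre of its underside, z up. Starts upright on the counter.
- white_2: Chrome tap sleeve with a white disc on top (white_1 or white_2: just one of the two is there). Tube of diameter 34, 44 mm high, closed on top, foot flange of diameter 40 x 5 mm; bore open below, 40 mm deep, either about 20.5 mm (fits the gauge) or 14.5 mm (tight), which cannot be seen. About 90 g. Origin: centre of its underside, z up. Starts upright on the counter.
- blue_1: Chrome tap sleeve with a blue disc on top (blue_1 or blue_2: just one of the two is there). Tube of diameter 34, 44 mm high, closed on top, foot flange of diameter 40 x 5 mm; bore open below, 40 mm deep, either about 20.5 mm (fits the gauge) or 14.5 mm (tight), which cannot be seen. About 90 g. Origin: centre of its underside, z up. Starts upright on the counter.
- blue_2: Chrome tap sleeve with a blue disc on top (blue_1 or blue_2: just one of the two is there). Tube of diameter 34, 44 mm high, closed on top, foot flange of diameter 40 x 5 mm; bore open below, 40 mm deep, either about 20.5 mm (fits the gauge) or 14.5 mm (tight), which cannot be seen. About 90 g. Origin: centre of its underside, z up. Starts upright on the counter.
- orange_1: Chrome tap sleeve with an orange disc on top (orange_1 or orange_2: just one of the two is there). Tube of diameter 34, 44 mm high, closed on top, foot flange of diameter 40 x 5 mm; bore open below, 40 mm deep, either about 20.5 mm (fits the gauge) or 14.5 mm (tight), which cannot be seen. About 90 g. Origin: centre of its underside, z up. Starts upright on the counter.
- orange_2: Chrome tap sleeve with an orange disc on top (orange_1 or orange_2: just one of the two is there). Tube of diameter 34, 44 mm high, closed on top, foot flange of diameter 40 x 5 mm; bore open below, 40 mm deep, either about 20.5 mm (fits the gauge) or 14.5 mm (tight), which cannot be seen. About 90 g. Origin: centre of its underside, z up. Starts upright on the counter.
- black_1: Chrome tap sleeve with a black disc on top (black_1 or black_2: at most one of the two is there). Tube of diameter 34, 44 mm high, closed on top, foot flange of diameter 40 x 5 mm; bore open below, 40 mm deep, either about 20.5 mm (fits the gauge) or 14.5 mm (tight), which cannot be seen. About 90 g. Origin: centre of its underside, z up. Starts upright on the counter.
- black_2: Chrome tap sleeve with a black disc on top (black_1 or black_2: at most one of the two is there). Tube of diameter 34, 44 mm high, closed on top, foot flange of diameter 40 x 5 mm; bore open below, 40 mm deep, either about 20.5 mm (fits the gauge) or 14.5 mm (tight), which cannot be seen. About 90 g. Origin: centre of its underside, z up. Starts upright on the counter.
- plug: Black rubber basin plug, diameter 44, 26 mm high; bystander.
- screwdriver: Screwdriver lying on the counter; origin under its centre; bystander.
- spanner: Steel spanner lying on the counter; origin under its centre; bystander.
- soap: White soap bottle, diameter 60, 150 mm high; bystander.
- mug: White ceramic cup, diameter 72, 85 mm high; bystander, not always there.
Things that resemble listed ones, but are neither listed nor needed, are in the scene too. Leave any purple look-alike of the orange_1 alone.

How it is judged:
By the outcome, as a careful person would: the job done as asked, in the order asked, and still so for the second after the job is handed in, with the robot touching nothing.
Of white_1, white_2 only 1 to 1 are there at a start; the rules pass over those that are not, and their reading is None.
Of blue_1, blue_2 only 1 to 1 are there at a start; the rules pass over those that are not, and their reading is None.
Of orange_1, orange_2 only 1 to 1 are there at a start; the rules pass over those that are not, and their reading is None.
Of black_1, black_2, mug only 1 to 1 are there at a start; the rules pass over those that are not, and their reading is None.
At some moment in a run one of white_1, white_2, blue_1, blue_2, orange_1, orange_2, black_1, black_2 may be knocked a few centimetres aside while the robot is not near it.
It also fails if it takes over 210 s, if anything falls off the work surface, if the arm or the gripper's body presses on something with over 40 N, if the wrist force passes 120 N, or if a joint passes its speed limit or range.

## Working session

There is one attempt and no reset: what is moved stays moved. The work goes in short steps, Python scripts to look and compute and a tool call to move; the robot and the scene stay as the last step left them, time stands still between calls to the robot, and variables do not carry over. Pictures are saved under pics/ and viewed, at most 14 in all, crops included, and the job is handed in when it is done.

Besides the shell and the picture viewer there is one more tool, called as name(argument=value, ...), one argument or row to a line, values as JSON. drive_tool: Moves the arm, as the interface text tells. Its arguments: {"type":"object","properties":{"targets":{"type":"array","items":{"type":"array","items":{"type":"array","items":{"type":"number"}}}}},"required":["targets"]}

```bash
ls; mkdir -p pics; cat > h.py <<'E'
import numpy as np, cv2
from workcell import robot
def pix2w(cam,uv,z):
    m=robot.camera_model(cam);E=np.array(m["extrinsics"])
    d=E[:3,:3]@np.array([(uv[0]-m["cx"])/m["fx"],(uv[1]-m["cy"])/m["fy"],1]);o=E[:3,3]
    return o+d*(z-o[2])/d[2]
def w2pix(cam,p):
    m=robot.camera_model(cam);E=np.array(m["extrinsics"])
    q=E[:3,:3].T@(np.array(p)-E[:3,3]);return np.array([m["fx"]*q[0]/q[2]+m["cx"],m["fy"]*q[1]/q[2]+m["cy"]])
def snap(cam,name):
    im=robot.camera(cam);cv2.imwrite(f"pics/{name}.png",cv2.cvtColor(im,cv2.COLOR_RGB2BGR));return im
E
python3 - <<'E'
from h import *
for c in("scene","side","wrist"):
    snap(c,c+"0"); m=robot.camera_model(c);print(c,m["fx"],np.round(m["extrinsics"],3).tolist())
for n in("gauge","cap","cap_dish","fit_tray","reject_tray","white_1","blue_1","orange_1","black_1","mug"):
    for c in("scene","side"):
        for r in robot.cut_out(c,n)[:3]:
            p=r["pixels"];ys,xs=np.nonzero(p)
            print(n,c,round(r["score"],2),np.round(r["point"]),xs.min(),xs.max(),ys.min(),ys.max(),np.round(pix2w(c,r["point"],0.02),3))
s=robot.sense();print(s["time"],s["ee_pos"],s["tool_rot"])
E
```

```text
pics
scene 587.8138408315336 [[0.2, 0.759, -0.62, 1.514], [0.98, -0.156, 0.124, -0.204], [-0.002, -0.632, -0.775, 1.181], [0.0, 0.0, 0.0, 1.0]]
side 476.330786240793 [[-0.902, -0.294, 0.315, 0.284], [-0.431, 0.597, -0.677, 0.663], [0.011, -0.746, -0.666, 0.731], [0.0, 0.0, 0.0, 1.0]]
wrist 338.93590101030696 [[1.0, 0.002, -0.001, 0.55], [0.001, -0.946, -0.324, 0.085], [-0.001, 0.324, -0.946, 0.384], [0.0, 0.0, 0.0, 1.0]]
gauge scene 0.73 [318. 264.] 300 337 238 275 [ 0.65  -0.037  0.02 ]
gauge side 0.86 [315. 264.] 284 343 237 278 [0.59  0.004 0.02 ]
cap scene 0.86 [319. 250.] 309 328 234 261 [ 0.605 -0.025  0.02 ]
cap side 0.72 [407. 249.] 395 414 236 259 [ 0.427 -0.126  0.02 ]
cap side 0.7 [311. 245.] 302 324 228 262 [ 0.623 -0.045  0.02 ]
cap side 0.44 [316. 263.] 284 342 238 279 [0.589 0.003 0.02 ]
cap_dish scene 0.75 [269. 272.] 246 290 256 295 [ 0.65  -0.159  0.02 ]
cap_dish scene 0.4 [430. 194.] 392 463 158 230 [0.474 0.31  0.02 ]
cap_dish side 0.76 [324. 219.] 301 346 202 233 [ 0.635 -0.142  0.02 ]
fit_tray scene 0.77 [428. 191.] 392 463 158 231 [0.463 0.31  0.02 ]
fit_tray s
[... 637 characters left out ...]
[369. 188.] 362 374 179 197 [0.419 0.152 0.02 ]
orange_1 scene 0.17 [308. 222.] 301 315 212 232 [ 0.507 -0.036  0.02 ]
orange_1 side 0.96 [327. 316.] 319 339 302 329 [0.507 0.124 0.02 ]
orange_1 side 0.55 [368. 346.] 357 378 330 359 [0.413 0.154 0.02 ]
black_1 scene 0.48 [334. 198.] 327 340 190 209 [0.437 0.049 0.02 ]
black_1 scene 0.2 [320. 248.] 309 327 234 262 [ 0.6   -0.021  0.02 ]
black_1 side 0.84 [373. 304.] 365 383 288 317 [0.439 0.057 0.02 ]
mug scene 0.41 [487. 269.] 481 499 242 287 [0.749 0.368 0.02 ]
mug scene 0.29 [157. 304.] 141 181 290 317 [ 0.688 -0.432  0.02 ]
1.15 [ 5.50000138e-01 -3.15018502e-05  2.38769041e-01] [2.95996833e-05 7.07113108e-01 7.07100454e-01 7.71031747e-06]
```

```bash
python3 - <<'E'
import cv2
a=cv2.imread("pics/scene0.png")[140:330,130:510];cv2.imwrite("pics/a.png",cv2.resize(a,(800,400),interpolation=cv2.INTER_CUBIC))
b=cv2.imread("pics/side0.png")[170:400,250:480];cv2.imwrite("pics/b.png",cv2.resize(b,(600,600),interpolation=cv2.INTER_CUBIC))
E
```

```text
(no output)
```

View pics/a.png

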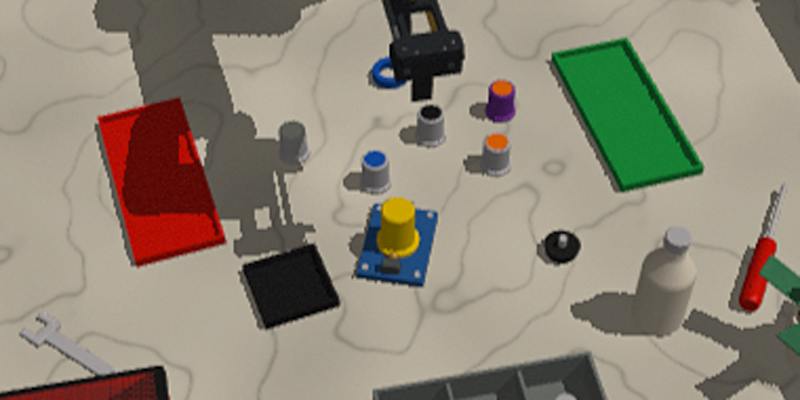

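View pics/b.png

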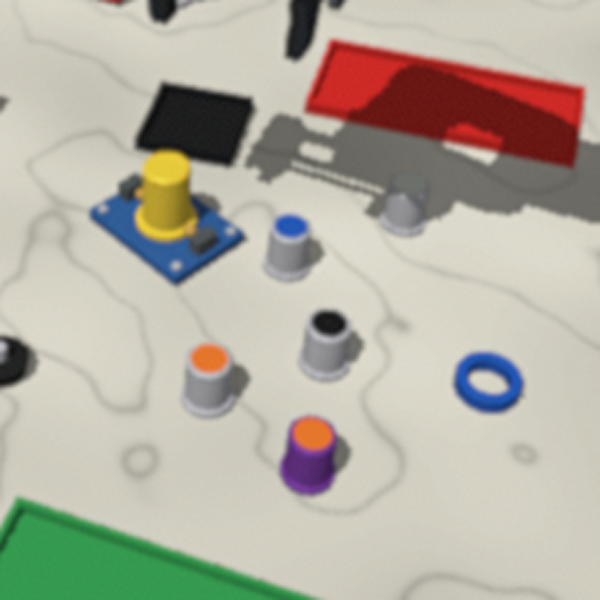

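View pics/wrist0.png

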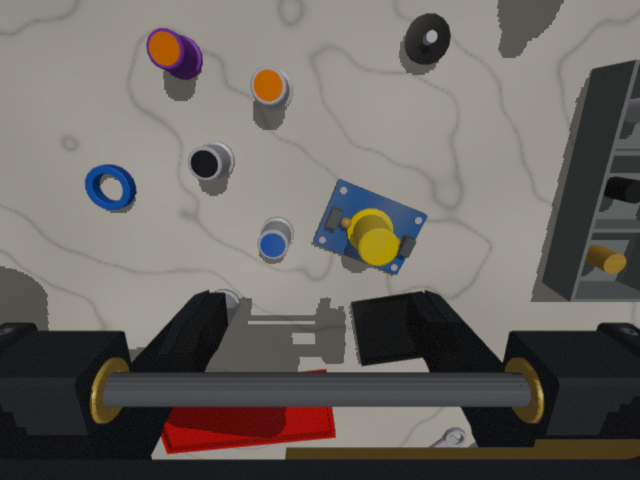

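```bash
cat >> h.py <<'E'
HS=dict(yellow=((22,120,60),(34,255,255)),blue=((105,120,60),(118,255,255)),orange=((6,150,120),(18,255,255)),green=((60,120,40),(80,255,255)),red=((0,190,60),(3,255,255)),black=((0,0,0),(180,255,45)))
def blobs(im,col,amin=30):
    hsv=cv2.cvtColor(im,cv2.COLOR_RGB2HSV);m=cv2.inRange(hsv,*[np.array(x) for x in HS[col]])
    n,l,s,c=cv2.connectedComponentsWithStats(m);return [(s[i,4],s[i,:4].tolist(),c[i]) for i in range(1,n) if s[i,4]>=amin],m
E
python3 - <<'E'
from h import *
for cam in("wrist","side","scene"):
    im=cv2.cvtColor(cv2.imread(f"pics/{cam}0.png"),cv2.COLOR_BGR2RGB)
    for col,z in(("orange",.044),("blue",.044),("black",.044),("yellow",.073),("green",.014),("red",.014)):
        bs,_=blobs(im,col,20)
        for a,b,c in sorted(bs,key=lambda t:-t[0])[:5]:
            w=pix2w(cam,c,z)
            if .3<w[0]<.8 and abs(w[1])<.45: print(cam,col,a,b,np.round(c),np.round(w,4))
    # tray rects
    for col in("green","red"):
        bs,m=blobs(im,col,400)
        if bs and cam!="wrist":
            cs=cv2.findContours(m,0,1)[0];c=max(cs,key=cv2.contourArea)
            P=np.array([pix2w(cam,p[0],.010)[:2] for p in c],np.float32);print(col,cv2.minAreaRect(P))
im=cv2.cvtColor(cv2.imread("pics/side0.png"),cv2.COLOR_BGR2RGB)
for cam in("scene","side"):
    robot.camera(cam)
    for n in("cap_dish","soap","plug","fit_tray","reject_tray"):
        for r in robot.cut_out(cam,n)[:1]:
            c=max(cv2.findContours(r["pixels"].astype(np.uint8),0,1)[0],key=cv2.contourArea)
            P=np.array([pix2w(cam,p[0],.010)[:2] for p in c],np.float32);print(cam,n,round(r["score"],2),np.round(cv2.minAreaRect(P)[0],3),np.round(cv2.minAreaRect(P)[1],3),cv2.minAreaRect(P)[2])
E
```

```text
wrist orange 796 [149, 32, 31, 34] [164.  48.] [0.4139 0.1499 0.044 ]
wrist orange 707 [254, 70, 29, 31] [268.  85.] [0.5046 0.1202 0.044 ]
wrist blue 1694 [314, 180, 73, 75] [347. 213.] [ 5.814e-01 -3.000e-04  4.400e-02]
wrist blue 1308 [85, 165, 51, 45] [110. 187.] [0.3414 0.0268 0.044 ]
wrist blue 598 [394, 208, 33, 31] [409. 224.] [ 0.6453 -0.0113  0.044 ]
wrist blue 447 [260, 234, 25, 23] [272. 245.] [ 0.5024 -0.0351  0.044 ]
wrist blue 180 [378, 254, 27, 20] [394. 264.] [ 0.6336 -0.0569  0.044 ]
wrist black 34355 [0, 291, 640, 189] [181. 417.] [ 0.3752 -0.2707  0.044 ]
wrist black 22596 [352, 291, 288, 156] [515. 368.] [ 0.7912 -0.194   0.044 ]
wrist black 1188 [406, 15, 44, 49] [430.  43.] [0.6493 0.1546 0.044 ]
wrist yellow 2163 [347, 208, 52, 58] [373. 237.] [ 0.6041 -0.0161  0.073 ]
wrist yellow 97 [92, 369, 14, 24] [ 97. 381.] [ 0.3023 -0.1875  0.073 ]
wrist red 5937 [161, 407, 174, 47] [244. 427.] [ 0.4475 -0.32    0.014 ]
side orange 123 [363, 331, 14, 11] [369. 336.] [0.4135 0.1492 0.044 ]
side orange 94 [324, 303, 13, 9] [330. 307.] [0.5043 0.1194 0.044 ]
side blue 557
[... 1929 characters left out ...]
9504776, 0.34833455085754395), 23.163564682006836)
scene cap_dish 0.89 [ 0.651 -0.163] [0.097 0.092] 9.490028381347656
scene soap 0.81 [0.73 0.27] [0.066 0.169] 61.17564392089844
scene plug 0.67 [0.661 0.164] [0.04  0.049] 74.26935577392578
scene fit_tray 0.87 [0.459 0.307] [0.259 0.117] 4.848865509033203
scene reject_tray 0.81 [ 0.452 -0.301] [0.26  0.108] 7.109258651733398
side cap_dish 0.86 [ 0.643 -0.16 ] [0.095 0.107] 9.069497108459473
side soap 0.75 [0.819 0.201] [0.065 0.204] 47.43913650512695
side plug 0.58 [0.656 0.164] [0.042 0.046] 26.04833221435547
side fit_tray 0.58 [0.453 0.309] [0.252 0.119] 4.707270622253418
side reject_tray 0.73 [ 0.445 -0.297] [0.251 0.13 ] 8.35098648071289
```

drive_tool(
  targets=[
    [[0, -0.5, 1, 0, 10], [0, -1, 2, 0, 20], [0, -1.5, 3, 0, 30], [0, -2, 4, 0, 40], [0, -2, 5, 0, 50], [0, -2, 5, 0, 60], [0, -2, 5, 0, 70], [0, -2, 5, 0, 80], [0, -2, 5, 0, 90], [0, -2, 5, 0, 90]],
  ],
)

```text
time: 3.0
ee_pos: [0.6, -0.02, 0.2387]
tool_rot: [-0.0, 1.0, 0.001, -0.0]
ft_force: [-0.2, 0.6, -0.2]
opening: 0.998
gripper_force: 0.0
```

```bash
python3 - <<'E'
from h import *
s=robot.sense();print(s["time"],s["ee_pos"],s["tool_rot"],s["joint_pos"])
im=snap("wrist","w1");bs,_=blobs(im,"yellow",100)
print(bs,robot.camera_model("wrist")["extrinsics"])
for q in("cap","gauge"):
  for r in robot.cut_out("wrist",q)[:1]: print(q,r["score"],r["point"])
E
```

```text
3.0 [ 0.59997673 -0.02000161  0.23870109] [-1.67370508e-05  9.99999695e-01  7.78657142e-04 -4.94749530e-05] [-2.30333202e-01  4.70335698e-01  1.14959343e+00  9.93057420e-06
  1.52176751e+00  1.33890532e+00]
[(np.int32(2027), [301, 174, 47, 55], array([324.40749877, 200.87321164]))] [[ 4.97022178e-03 -9.45617299e-01 -3.25243325e-01  6.84465271e-01]
 [-9.99987375e-01 -4.94049953e-03 -9.17273874e-04 -1.94320190e-02]
 [-7.39474451e-04  3.25243778e-01 -9.45629916e-01  3.83979041e-01]
 [ 0.00000000e+00  0.00000000e+00  0.00000000e+00  1.00000000e+00]]
cap 0.96 [326.1, 202.5]
gauge 0.83 [332.4, 176.9]
```

View pics/w1.png

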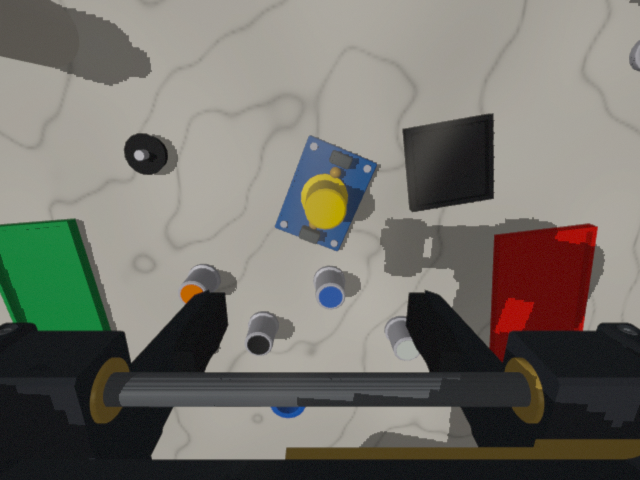

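```bash
python3 - <<'E'
from h import *
print(pix2w("wrist",(326,208),.073),pix2w("wrist",(324.25,195.75),.012))
for p in((313,147),(367,169),(283,224),(334,243)):print(pix2w("wrist",p,.012))
print(pix2w("wrist",(404,114),.014),pix2w("wrist",(493,114),.014),pix2w("wrist",(493,199),.014),pix2w("wrist",(411,212),.014))
im=cv2.cvtColor(cv2.imread("pics/w1.png"),cv2.COLOR_BGR2RGB)
bs,m=blobs(im,"yellow",100);ys,xs=np.nonzero(m)
v=cv2.cvtColor(im,cv2.COLOR_RGB2HSV)[...,2]
b=(m>0)&(v>230);print(b.sum(),np.percentile(v[m>0],[5,25,50,75,95]))
E
```

```text
[ 0.61090726 -0.02844623  0.073     ] [ 0.61036277 -0.02807791  0.012     ]
[ 0.66247069 -0.01554856  0.012     ]
[ 0.63978776 -0.07393855  0.012     ]
[0.57759836 0.01857506 0.012     ]
[ 0.55492816 -0.0400647   0.012     ]
[ 0.69554021 -0.10852616  0.014     ] [ 0.69593998 -0.19943914  0.014     ] [ 0.60798063 -0.21472663  0.014     ] [ 0.59280741 -0.12544785  0.014     ]
0 [ 76.  79. 112. 184. 187.]
```

drive_tool(
  targets=[
    [[0, 1, 0.8, 4, 0], [0, 1, 0.8, 9, 0], [0, 1, 0.8, 14, 0], [0, 1, 0.8, 18, 0], [0, 1, 0.8, 19.6, 0], [1, 1, 0.8, 19.6, 0], [1, 1, 0.8, 19.6, 0], [1, 1, 0.8, 19.6, 0], [1, 1, 0.8, 19.6, 0], [1, 1, 0.8, 19.6, 0]],
  ],
)

```text
time: 4.4
ee_pos: [0.6102, -0.028, 0.0432]
tool_rot: [0.0, 1.0, 0.0, 0.0]
ft_force: [-1.0, 0.4, 3.3]
opening: 0.473
gripper_force: 30.0
```

drive_tool(
  targets=[
    [[1, 0, 0, 0, 0], [1, 0, 0, 0, 0], [1, 0, 0, 0, 0], [1, 0, 0, 0, 0]],
  ],
)

```text
time: 4.9
ee_pos: [0.6101, -0.028, 0.0432]
tool_rot: [0.0, 1.0, 0.0, 0.0]
ft_force: [-1.2, 0.2, 5.9]
opening: 0.476
gripper_force: 30.0
```

drive_tool(
  targets=[
    [[1, 0, 0, -0.4, 0], [1, 0, 0, -0.8, 0], [1, 0, 0, -1.4, 0], [1, 0, 0, -2.5, 0], [1, 0, 0, -5, 0], [1, 0, 0, -9, 0], [1, 0, 0, -12, 0], [1, 0, 0, -12, 0]],
  ],
)

```text
time: 5.9
ee_pos: [0.6109, -0.0282, 0.1657]
tool_rot: [0.001, 1.0, 0.0, 0.003]
ft_force: [1.0, -0.0, -0.7]
opening: 0.475
gripper_force: 30.0
```

```bash
python3 - <<'E'
from h import *
snap("wrist","w2");print(robot.camera_model("wrist")["extrinsics"])
E
```

```text
[[ 1.38195805e-03 -9.46289937e-01 -3.23316324e-01  6.94299614e-01]
 [-9.99999020e-01 -1.37954787e-03 -2.36624071e-04 -2.76787331e-02]
 [-2.22115370e-04  3.23316334e-01 -9.46290917e-01  3.09006923e-01]
 [ 0.00000000e+00  0.00000000e+00  0.00000000e+00  1.00000000e+00]]
```

View pics/w2.png

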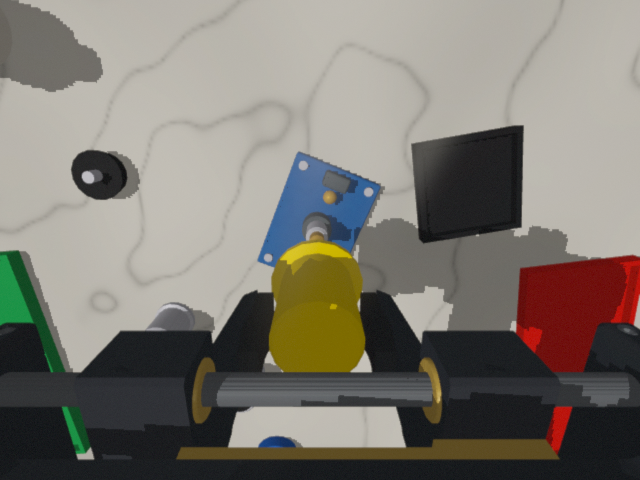

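drive_tool(
  targets=[
    [[1, 1, 4, 0, 0], [1, 2, 8, 0, 0], [1, 3.5, 13.2, 0, 0], [1, 3.5, 13.2, 5, 0], [1, 3.5, 13.2, 9, 0], [1, 3.5, 13.2, 11.5, 0], [1, 3.5, 13.2, 12.4, 0], [1, 3.5, 13.2, 12.8, 0], [1, 3.5, 13.2, 12.8, 0]],
  ],
)

```text
time: 7.08
ee_pos: [0.6449, -0.1599, 0.0361]
tool_rot: [0.0, 1.0, 0.0, 0.0]
ft_force: [-3.0, 1.2, 6.6]
opening: 0.472
gripper_force: 30.0
```

drive_tool(
  targets=[
    [[0, 0, 0, 0, 0], [0, 0, 0, 0, 0], [0, 0, 0, -1, 0], [0, 0, 0, -6, 0], [0, 0, 0, -11, 0], [0, -5, -3, -15, 0], [0, -10, -6, -20, 0], [0, -14.5, -8, -20, 0], [0, -14.5, -8, -20, 0]],
  ],
)

```text
time: 8.2
ee_pos: [0.4976, -0.0784, 0.2369]
tool_rot: [0.0, 1.0, 0.001, 0.001]
ft_force: [0.7, -0.4, 0.6]
opening: 1.001
gripper_force: 0.0
```

```bash
python3 - <<'E'
from h import *
s=robot.sense();print(s["time"],s["ee_pos"])
snap("wrist","w3");print(np.round(robot.camera_model("wrist")["extrinsics"],4).tolist())
for q in("white_1","blue_1","orange_1","black_1"):
  for r in robot.cut_out("wrist",q)[:2]: print(q,r["score"],r["point"],pix2w("wrist",r["point"],.03))
E
```

```text
8.2 [ 0.49761123 -0.07840018  0.2369483 ]
[[0.002, -0.9464, -0.323, 0.5829], [-1.0, -0.0018, -0.0009, -0.0787], [0.0002, 0.323, -0.9464, 0.382], [0.0, 0.0, 0.0, 1.0]]
white_1 0.59 [360.0, 262.8] [ 0.43915219 -0.12841128  0.03      ]
blue_1 0.63 [277.8, 202.5] [ 0.50823903 -0.03930247  0.03      ]
blue_1 0.62 [506.1, 231.2] [ 0.47697821 -0.28514468  0.03      ]
orange_1 0.93 [121.7, 278.7] [0.42029196 0.1408356  0.03      ]
orange_1 0.71 [133.1, 201.9] [0.50890882 0.11241015 0.03      ]
black_1 0.6 [204.2, 258.2] [0.44545797 0.04443744 0.03      ]
```

View pics/w3.png

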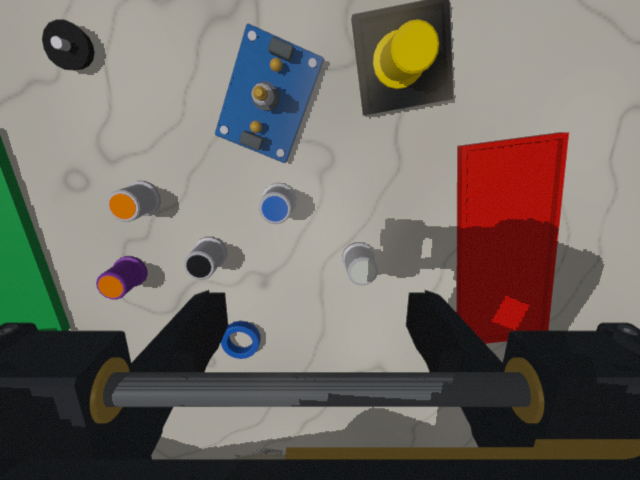

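```bash
python3 - <<'E'
from h import *
for n,p,z in(("tip",(260,92.5),.065),("bolts",(267,95.5),.012),("white",(362,271),.044),("blue",(275.5,208),.044),("orange",(123,205.5),.044),("black",(199,267),.044)):print(n,pix2w("wrist",p,z))
a=cv2.imread("pics/w3.png");cv2.imwrite("pics/c.png",cv2.resize(a[20:300,90:450],(720,560),interpolation=cv2.INTER_CUBIC))
E
```

```text
tip [ 0.61152436 -0.03190247  0.065     ]
bolts [ 0.61318328 -0.03058206  0.012     ]
white [ 0.43641345 -0.12932596  0.044     ]
blue [ 0.5058436  -0.03863502  0.044     ]
orange [0.50825285 0.11539637 0.044     ]
black [0.44087479 0.04611993 0.044     ]
```

drive_tool(
  targets=[
    [[0, -3, 2.3, 4, 0], [0, -6.5, 4.6, 9, 0], [0, -6.5, 4.6, 14, 0], [0, -6.5, 4.6, 19, 0], [0, -6.5, 4.6, 22.4, 0], [0, -6.5, 4.6, 22.4, 0], [1, -6.5, 4.6, 22.4, 0], [1, -6.5, 4.6, 22.4, 0], [1, -6.5, 4.6, 22.4, 0], [1, -6.5, 4.6, 22.4, 0]],
  ],
)

```text
time: 9.7
ee_pos: [0.4352, -0.1261, 0.0112]
tool_rot: [0.0, 1.0, 0.0, 0.0]
ft_force: [1.2, 0.8, -0.4]
opening: 0.568
gripper_force: 0.0
```

drive_tool(
  targets=[
    [[1, 0, 0, 0, 0], [1, 0, 0, 0, 0], [1, 0, 0, 0, 0], [1, 0, 0, -4, 0], [1, 0, 0, -8, 0], [1, 0, 0, -12, 0], [1, 0, 0, -12, 0], [1, 0, 0, -12, 0]],
  ],
)

```text
time: 10.7
ee_pos: [0.4345, -0.1257, 0.1299]
tool_rot: [-0.0, 1.0, 0.0, -0.001]
ft_force: [0.6, 0.6, -1.0]
opening: 0.39
gripper_force: 30.0
```

```bash
python3 - <<'E'
from h import *
s=robot.sense();print(s["time"],s["ee_pos"])
im=snap("wrist","w4");print(np.round(robot.camera_model("wrist")["extrinsics"],4).tolist())
cv2.imwrite("pics/w4c.png",cv2.cvtColor(im[150:450,200:440],cv2.COLOR_RGB2BGR))
for p in((0,0,.032),(.017,0,.032),(-.017,0,.032),(0.02,0,-.007)):print(w2pix("wrist",s["ee_pos"]+np.array(p)))
E
```

```text
10.7 [ 0.43446878 -0.12567148  0.12988835]
[[0.0013, -0.945, -0.3272, 0.5192], [-1.0, -0.0019, 0.0015, -0.1256], [-0.002, 0.3272, -0.945, 0.2747], [0.0, 0.0, 0.0, 1.0]]
[317.06672723 350.49009917]
[317.14746226 312.89366189]
[316.99241512 385.09552891]
[317.18627692 265.24303345]
```

View pics/w4c.png

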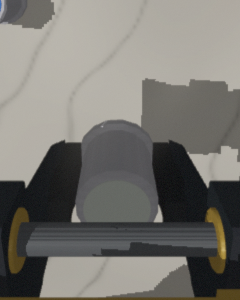

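```bash
cat >> h.py <<'E'
def held(q,h=.0112):
    """x offset of held sleeve from TCP (tool x) from the flange front edge; h=TCP height over underside"""
    s=robot.sense();e=np.array(s["ee_pos"]);robot.camera("wrist");r=robot.cut_out("wrist",q)
    for k in r[:3]:
        ys,xs=np.nonzero(k["pixels"]);
        if abs(k["point"][0]-318)>40: continue
        band=np.abs(xs-318)<6;top=ys[band].min()
        f=[w2pix("wrist",e+[o+.02,0,-h+.005])[1] for o in(-.006,-.003,0,.003,.006)]
        print(q,k["score"],k["point"],"top",top,"off mm",np.interp(top,f[::-1],[6,3,0,-3,-6]),np.round(f))
        x=np.nonzero(k["pixels"][ys.max()-20])[0];print(xs.min(),xs.max(),ys.max())
E
python3 - <<'E'
from h import *
held("white_1")
E
```

```text
white_1 0.87 [316.4, 322.8] top 270 off mm -2.104706733804912 [277. 272. 266. 260. 254.]
276 357 371
```

drive_tool(
  targets=[
    [[1, 5, -3.5, -1, 0], [1, 10, -7, -1, 0], [1, 14, -9.8, -1, 0], [1, 14, -9.8, -1, 0], [1, 14, -9.8, -1, 0], [1, 14, -9.8, -1, 0]],
  ],
)

```text
time: 11.6
ee_pos: [0.5742, -0.0287, 0.1405]
tool_rot: [-0.0, 1.0, -0.001, -0.0]
ft_force: [0.5, 0.2, -0.5]
opening: 0.389
gripper_force: 30.0
```

```bash
python3 - <<'E'
from h import *
s=robot.sense();print(s["time"],s["ee_pos"])
im=snap("wrist","w5");u=w2pix("wrist",(.6095,-.0285,.065));print(u)
x,y=int(u[0])-50,int(u[1])-70
print(x,y);c=cv2.cvtColor(im[y:y+130,x:x+100],cv2.COLOR_RGB2BGR);cv2.imwrite("pics/w5c.png",cv2.resize(c,None,fx=4,fy=4,interpolation=cv2.INTER_CUBIC))
for z in(.065,.05,.028): print(z,[np.round(w2pix("wrist",(.6095+a,-.0285+b,z)),1).tolist() for a,b in((0,0),(.006,0),(0,.006))])
E
```

```text
11.6 [ 0.57418593 -0.02872923  0.14053473]
[316.64438934 203.52708531]
266 133
0.065 [[316.6, 203.5], [316.6, 194.6], [307.6, 203.5]]
0.05 [[316.7, 198.9], [316.7, 190.4], [308.2, 198.9]]
0.028 [[316.7, 192.9], [316.7, 185.1], [308.8, 192.9]]
```

View pics/w5c.png

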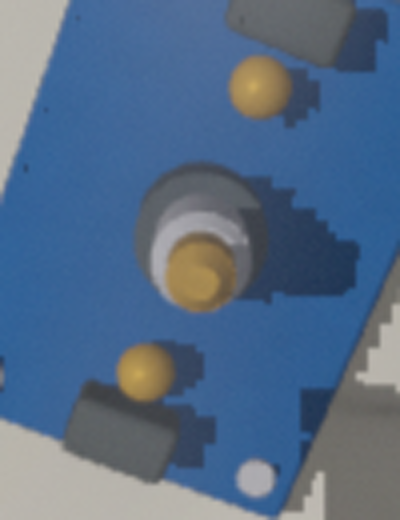

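drive_tool(
  targets=[
    [[1, 2, 0, 0, 0], [1, 3.7, 0, 0, 0], [1, 3.7, 0, 2, 0], [1, 3.7, 0, 4.5, 0], [1, 3.7, 0, 5.5, 0], [1, 3.7, 0, 6, 0], [1, 3.7, 0, 6.5, 0], [1, 3.7, 0, 7, 0], [1, 3.7, 0, 7.4, 0], [1, 3.7, 0, 7.4, 0]],
  ],
)

```text
time: 12.9
ee_pos: [0.612, -0.028, 0.0666]
tool_rot: [-0.0, 1.0, 0.0, -0.0]
ft_force: [0.3, -0.9, 0.3]
opening: 0.389
gripper_force: 30.0
```

drive_tool(
  targets=[
    [[1, 0, 0, 0.3, 0], [1, 0, 0, 0.5, 0], [1, 0, 0, 0.7, 0], [1, 0, 0, 0.8, 0], [1, 0, 0, 0.8, 0]],
  ],
)

```text
time: 13.52
ee_pos: [0.6122, -0.028, 0.0602]
tool_rot: [0.0, 1.0, 0.0, 0.001]
ft_force: [-4.2, 0.9, 10.9]
opening: 0.388
gripper_force: 30.0
```

drive_tool(
  targets=[
    [[1, -0.1, 0, 0, 0], [1, -0.2, 0, 0, 0], [1, -0.2, 0, 0.2, 0], [1, -0.2, 0, 0.3, 0], [1, -0.2, 0, 0.3, 0]],
  ],
)

```text
time: 14.15
ee_pos: [0.6119, -0.0282, 0.0596]
tool_rot: [0.001, 1.0, 0.0, 0.003]
ft_force: [-4.3, 1.7, 23.5]
opening: 0.392
gripper_force: 30.0
```

drive_tool(
  targets=[
    [[1, 0, 0, -0.7, 0], [1, 0, 0, -0.7, 0], [1, 0, 0.25, -0.7, 0], [1, 0, 0.25, -0.7, 0], [1, 0, 0.25, -0.7, 0]],
  ],
)

```text
time: 14.78
ee_pos: [0.6112, -0.0292, 0.0631]
tool_rot: [-0.001, 1.0, 0.0, 0.002]
ft_force: [8.1, 7.2, 3.2]
opening: 0.387
gripper_force: 30.0
```

drive_tool(
  targets=[
    [[1, 0, -0.25, 0, 0], [1, 0, -0.5, 0, 0], [1, 0, -0.5, 0, 0], [1, 0, -0.5, 0, 0]],
  ],
)

```text
time: 15.28
ee_pos: [0.6114, -0.0273, 0.063]
tool_rot: [0.002, 1.0, -0.0, 0.002]
ft_force: [6.4, -7.9, -0.1]
opening: 0.393
gripper_force: 30.0
```

drive_tool(
  targets=[
    [[1, 0, 0.25, 0, 0], [1, 0, 0.25, 0, 0], [1, 0, 0.25, 0, 0]],
  ],
)

```text
time: 15.65
ee_pos: [0.6112, -0.0284, 0.0628]
tool_rot: [0.0, 1.0, -0.0, 0.001]
ft_force: [6.7, -1.4, 0.3]
opening: 0.389
gripper_force: 30.0
```

drive_tool(
  targets=[
    [[1, 0.1, 0, -1, 0], [1, 0.1, 0, -2, 0], [1, 0.1, 0, -3.5, 0], [1, 0.1, 0, -8, 0], [1, 0.1, 0, -8, 0]],
  ],
)

```text
time: 16.27
ee_pos: [0.6121, -0.0282, 0.1465]
tool_rot: [0.001, 1.0, 0.0, 0.003]
ft_force: [-0.2, 0.1, -1.4]
opening: 0.39
gripper_force: 30.0
```

```bash
python3 - <<'E'
from h import *
E=np.array([[0.002, -0.9464, -0.323, 0.5829], [-1.0, -0.0018, -0.0009, -0.0787], [0.0002, 0.323, -0.9464, 0.382],[0,0,0,1]])
def f(p,z):
    d=E[:3,:3]@np.array([(p[0]-320)/338.9,(p[1]-240)/338.9,1]);return E[:3,3]+d*(z-E[2,3])/d[2]
for p in((457,147),(568,133),(548,338),(457,345)):print(f(p,.014))
s=robot.sense();print(s["time"],s["ee_pos"])
held("white_1")
robot.camera("side");robot.camera("scene")
for q in("blue_1","orange_1","black_1"):
  for c in("side","scene"):
    for r in robot.cut_out(c,q)[:2]: print(q,c,round(r["score"],2),pix2w(c,r["point"],.02))
E
```

```text
[ 0.56068286 -0.22258349  0.014     ]
[ 0.57491952 -0.33571985  0.014     ]
[ 0.32602426 -0.36960267  0.014     ]
[ 0.31528122 -0.25512646  0.014     ]
16.275 [ 0.61210959 -0.02817634  0.14654085]
white_1 0.57 [317.0, 324.0] top 269 off mm -1.6085166218205145 [277. 272. 266. 260. 254.]
275 357 372
white_1 0.41 [316.4, 221.6] top 161 off mm 6.0 [277. 272. 266. 260. 254.]
254 383 283
blue_1 side 0.56 [ 0.49884071 -0.04034995  0.02      ]
blue_1 scene 0.64 [ 0.52186238 -0.04919047  0.02      ]
orange_1 side 0.74 [0.41449906 0.15175822 0.02      ]
orange_1 side 0.66 [0.5057655  0.12126203 0.02      ]
orange_1 scene 0.81 [0.50810544 0.11906831 0.02      ]
orange_1 scene 0.7 [0.42890534 0.15109892 0.02      ]
black_1 side 0.89 [0.43768466 0.05942556 0.02      ]
```

drive_tool(
  targets=[
    [[1, -2, 6, 0, 0], [1, -4, 12, 0, 0], [1, -6, 18, 0, 0], [1, -8.7, 24, 0, 0], [1, -8.7, 25.9, 3, 0], [1, -8.7, 25.9, 7, 0], [1, -8.7, 25.9, 10.5, 0], [1, -8.7, 25.9, 12.3, 0], [1, -8.7, 25.9, 13, 0], [1, -8.7, 25.9, 13, 0]],
  ],
)

```text
time: 18.02
ee_pos: [0.524, -0.2867, 0.0145]
tool_rot: [0.0, 1.0, 0.0, 0.0]
ft_force: [-5.1, 3.8, 15.2]
opening: 0.389
gripper_force: 30.0
```

drive_tool(
  targets=[
    [[0, 0, 0, -0.1, 0], [0, 0, 0, -0.1, 0], [0, 0, 0, -0.1, 0], [0, 0, 0, -5, 0], [0, 0, 0, -10, 0], [0, -1, -5, -15, 0], [0, -2, -11, -15, 0], [0, -3, -17, -15, 0], [0, -4.4, -23, -15, 0], [0, -4.4, -25.1, -15, 0]],
  ],
)

```text
time: 19.27
ee_pos: [0.4788, -0.0332, 0.1629]
tool_rot: [-0.0, 1.0, 0.001, -0.0]
ft_force: [-0.2, 0.5, 0.9]
opening: 1.003
gripper_force: 0.0
```

drive_tool(
  targets=[
    [[0, 0, 0, 0, 0], [0, 0, 0, 0, 0]],
  ],
)

```text
time: 19.52
ee_pos: [0.4803, -0.0368, 0.1627]
tool_rot: [0.0, 1.0, -0.0, 0.0]
ft_force: [0.2, -0.9, 0.7]
opening: 0.998
gripper_force: 0.0
```

```bash
python3 - <<'E'
from h import *
s=robot.sense();print(s["time"],s["ee_pos"])
im=snap("wrist","w6")
for col in("blue","orange"):
  for a,b,c in blobs(im,col,100)[0]:print(col,a,b,np.round(c),np.round(pix2w("wrist",c,.044),4))
for q in("blue_1","black_1"):
  for r in robot.cut_out("wrist",q)[:2]: print(q,r["score"],r["point"],pix2w("wrist",r["point"],.03))
robot.camera("side")
for r in robot.cut_out("side","white_1")[:2]:print(r["score"],r["point"],pix2w("side",r["point"],.03))
E
```

```text
19.525 [ 0.48029009 -0.0368473   0.1626866 ]
blue 9603 [238, 0, 141, 143] [303.  63.] [ 0.6058 -0.0273  0.044 ]
blue 809 [299, 193, 33, 32] [315. 208.] [ 0.5021 -0.0354  0.044 ]
blue 739 [240, 345, 47, 28] [264. 358.] [0.3595 0.0127 0.044 ]
orange 849 [103, 190, 34, 32] [120. 205.] [0.5043 0.1196 0.044 ]
orange 633 [90, 293, 31, 27] [105. 306.] [0.4138 0.1494 0.044 ]
blue_1 0.98 [316.5, 201.6] [ 0.50439235 -0.03675076  0.03      ]
black_1 0.95 [225.0, 269.5] [0.44276122 0.04498056 0.03      ]
```

drive_tool(
  targets=[
    [[0, 2.2, 0, 4, 0], [0, 2.2, 0, 9, 0], [0, 2.2, 0, 13, 0], [0, 2.2, 0, 15.1, 0], [0, 2.2, 0, 15.1, 0], [1, 2.2, 0, 15.1, 0], [1, 2.2, 0, 15.1, 0], [1, 2.2, 0, 15.1, 0], [1, 2.2, 0, 15.1, 0], [1, 2.2, 0, 15.1, 0]],
  ],
)

```text
time: 21.02
ee_pos: [0.502, -0.036, 0.0119]
tool_rot: [0.0, 1.0, -0.0, 0.0]
ft_force: [0.9, -0.0, -0.5]
opening: 0.455
gripper_force: 0.0
```

drive_tool(
  targets=[
    [[1, 0, 0, 0, 0], [1, 0, 0, 0, 0], [1, 0, 0, -5, 0], [1, 0, 0, -9, 0], [1, 5, -0.3, -13, 0], [1, 7.3, -0.8, -13, 0], [1, 7.3, -0.8, -13, 0], [1, 7.3, -0.8, -13, 0]],
  ],
)

```text
time: 22.02
ee_pos: [0.5737, -0.0279, 0.1409]
tool_rot: [-0.0, 1.0, 0.0, -0.001]
ft_force: [-0.7, -0.0, -1.0]
opening: 0.387
gripper_force: 30.0
```

```bash
python3 - <<'E'
from h import *
s=robot.sense();print(s["time"],s["ee_pos"],s["opening"])
held("blue_1")
E
```

```text
22.025 [ 0.57372951 -0.02792531  0.14087847] 0.3866207285929373
blue_1 0.78 [315.2, 322.4] top 262 off mm 2.0172129599881163 [277. 272. 266. 260. 254.]
275 358 371
blue_1 0.27 [317.4, 179.8] top 109 off mm 6.0 [277. 272. 266. 260. 254.]
251 388 261
```

drive_tool(
  targets=[
    [[1, 2, 0, 0, 0], [1, 3.3, 0, 0, 0], [1, 3.3, 0, 2, 0], [1, 3.3, 0, 4.5, 0], [1, 3.3, 0, 5.5, 0], [1, 3.3, 0, 6, 0], [1, 3.3, 0, 6.5, 0], [1, 3.3, 0, 7, 0], [1, 3.3, 0, 7.3, 0], [1, 3.3, 0, 7.3, 0]],
  ],
)

```text
time: 23.38
ee_pos: [0.6081, -0.028, 0.0687]
tool_rot: [-0.0, 1.0, -0.0, 0.0]
ft_force: [1.0, -0.2, -1.2]
opening: 0.382
gripper_force: 30.0
```

drive_tool(
  targets=[
    [[1, 0, 0, 0.3, 0], [1, 0, 0, 0.5, 0], [1, 0, 0, 0.7, 0], [1, 0, 0, 0.9, 0], [1, 0, 0, 0.9, 0]],
  ],
)

```text
time: 24.0
ee_pos: [0.6083, -0.028, 0.0612]
tool_rot: [0.0, 1.0, 0.0, 0.001]
ft_force: [-2.6, 0.7, 10.5]
opening: 0.385
gripper_force: 30.0
```

drive_tool(
  targets=[
    [[1, 0, 0, 0.2, 0], [1, 0, 0, 0.3, 0], [1, 0, 0, 0.3, 0]],
  ],
)

```text
time: 24.38
ee_pos: [0.6086, -0.028, 0.0606]
tool_rot: [0.001, 1.0, 0.0, 0.002]
ft_force: [-9.0, 2.1, 27.5]
opening: 0.391
gripper_force: 30.0
```

drive_tool(
  targets=[
    [[1, 0, 0, -0.7, 0], [1, 0, 0, -0.7, 0], [1, 0, 0.25, -0.7, 0], [1, 0, 0.25, -0.7, 0], [1, 0, 0.25, -0.7, 0]],
  ],
)

```text
time: 25.0
ee_pos: [0.6083, -0.0293, 0.0633]
tool_rot: [-0.001, 1.0, 0.0, 0.0]
ft_force: [2.2, 6.7, 0.7]
opening: 0.383
gripper_force: 30.0
```

drive_tool(
  targets=[
    [[1, 0, -0.25, 0, 0], [1, 0, -0.5, 0, 0], [1, 0, -0.5, 0, 0], [1, 0, -0.5, 0, 0]],
  ],
)

```text
time: 25.5
ee_pos: [0.6085, -0.0269, 0.0635]
tool_rot: [0.001, 1.0, -0.0, 0.001]
ft_force: [3.4, -5.7, -2.6]
opening: 0.387
gripper_force: 30.0
```

drive_tool(
  targets=[
    [[1, 0, 0.25, -1, 0], [1, 0, 0.25, -2, 0], [1, 0, 0.25, -3.5, 0], [1, 0, 0.25, -8, 0], [1, 0, 0.25, -8, 0], [1, 0, 0.25, -8, 0]],
  ],
)

```text
time: 26.25
ee_pos: [0.6075, -0.0278, 0.1436]
tool_rot: [-0.0, 1.0, 0.0, -0.0]
ft_force: [-0.4, -0.3, -2.1]
opening: 0.385
gripper_force: 30.0
```

drive_tool(
  targets=[
    [[1, -3, 6, 0, 0], [1, -6, 12, 0, 0], [1, -9, 18, 0, 0], [1, -14.3, 24, 0, 0], [1, -14.3, 26.6, 3, 0], [1, -14.3, 26.6, 7, 0], [1, -14.3, 26.6, 10.5, 0], [1, -14.3, 26.6, 12, 0], [1, -14.3, 26.6, 12.6, 0], [1, -14.3, 26.6, 12.6, 0]],
  ],
)

```text
time: 27.5
ee_pos: [0.4653, -0.294, 0.0182]
tool_rot: [0.0, 1.0, 0.0, 0.0]
ft_force: [-0.2, -0.4, 0.1]
opening: 0.387
gripper_force: 30.0
```

drive_tool(
  targets=[
    [[1, 0, 0, 0.2, 0], [0, 0, 0, 0.2, 0], [0, 0, 0, 0.2, 0], [0, 0, 0, 0.1, 0], [0, 0, 0, -5, 0], [0, 0, 0, -10, 0], [0, 0, 0, -14.5, 0], [0, 0, 0, -14.5, 0]],
  ],
)

```text
time: 28.5
ee_pos: [0.4659, -0.2948, 0.1661]
tool_rot: [0.002, 1.0, 0.0, 0.002]
ft_force: [0.1, 0.5, -0.4]
opening: 0.998
gripper_force: 0.0
```

```bash
python3 - <<'E'
from h import *
s=robot.sense();print(s["time"],s["ee_pos"])
im=snap("wrist","w7")
E
```

```text
28.5 [ 0.46591468 -0.29483523  0.16605207]
```

View pics/w7.png

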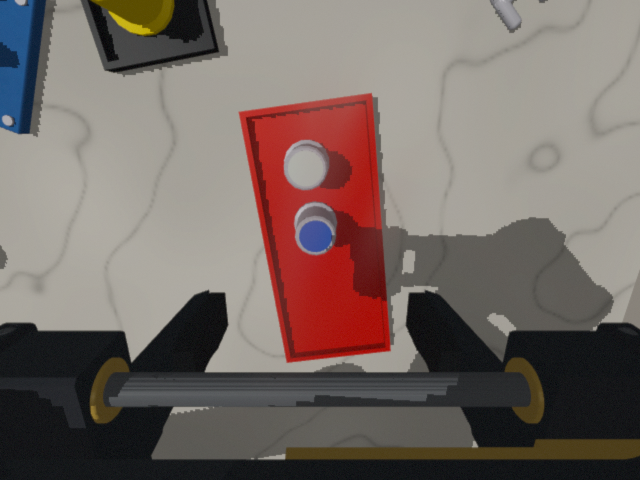

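drive_tool(
  targets=[
    [[0, 0, -6, 0, 0], [0, 0, -12, 0, 0], [0, 1, -18, 0, 0], [0, 1.7, -24, 0, 0], [0, 1.7, -30, 0, 0], [0, 1.7, -36, 0, 0], [0, 1.7, -41.3, 0, 0], [0, 1.7, -41.3, 0, 0], [0, 1.7, -41.3, 0, 0], [0, 1.7, -41.3, 0, 0]],
  ],
)

```text
time: 29.8
ee_pos: [0.482, 0.1178, 0.1622]
tool_rot: [0.0, 1.0, -0.001, -0.001]
ft_force: [-0.4, -0.3, 0.6]
opening: 1.004
gripper_force: 0.0
```

```bash
cat > look.py <<'E'
from h import *
s=robot.sense();print(s["time"],s["ee_pos"],s["tool_rot"])
im=snap("wrist","l%d"%int(s["time"]*10))
for a,b,c in blobs(im,"orange",100)[0]:print(a,b,np.round(c),np.round(pix2w("wrist",c,.044),4))
for q in("orange_1","black_1"):
  for r in robot.cut_out("wrist",q)[:2]: print(q,r["score"],r["point"],pix2w("wrist",r["point"],.03))
E
python3 look.py
```

```text
29.8 [0.4819696  0.11782781 0.1622302 ] [ 8.14246861e-05  9.99999434e-01 -9.15879700e-04 -5.35855077e-04]
817 [298, 192, 33, 32] [314. 207.] [0.5045 0.1199 0.044 ]
620 [266, 295, 30, 27] [281. 308.] [0.414  0.1497 0.044 ]
orange_1 0.84 [283.6, 295.7] [0.41852006 0.14851876 0.03      ]
orange_1 0.57 [311.1, 202.1] [0.50580447 0.12279341 0.03      ]
black_1 0.8 [391.8, 270.6] [0.44359662 0.051212   0.03      ]
```

drive_tool(
  targets=[
    [[0, 2.4, -0.1, 4, 0], [0, 2.4, -0.1, 9, 0], [0, 2.4, -0.1, 13, 0], [0, 2.4, -0.1, 15.1, 0], [0, 2.4, -0.1, 15.1, 0], [1, 2.4, -0.1, 15.1, 0], [1, 2.4, -0.1, 15.1, 0], [1, 2.4, -0.1, 15.1, 0], [1, 2.4, -0.1, 15.1, 0], [1, 2.4, -0.1, 15.1, 0]],
  ],
)

```text
time: 31.2
ee_pos: [0.506, 0.12, 0.0119]
tool_rot: [-0.0, 1.0, 0.0, 0.0]
ft_force: [-0.2, -0.5, -0.1]
opening: 0.458
gripper_force: 0.0
```

drive_tool(
  targets=[
    [[1, 0, 0, 0, 0], [1, 0, 0, 0, 0], [1, 0, 0, -5, 0], [1, 0, 0, -9, 0], [1, 2, 4, -13, 0], [1, 4, 9, -13, 0], [1, 6.9, 14.7, -13, 0], [1, 6.9, 14.7, -13, 0], [1, 6.9, 14.7, -13, 0]],
  ],
)

```text
time: 32.33
ee_pos: [0.5745, -0.0267, 0.1413]
tool_rot: [-0.0, 1.0, -0.0, -0.001]
ft_force: [-0.5, 0.1, -0.5]
opening: 0.392
gripper_force: 30.0
```

```bash
python3 - <<'E'
from h import *
s=robot.sense();print(s["time"],s["ee_pos"],s["opening"])
held("orange_1")
E
```

```text
32.325 [ 0.57447887 -0.02666087  0.1413096 ] 0.3923740887881194
orange_1 0.84 [311.8, 326.7] top 265 off mm 0.19572022329191618 [277. 271. 265. 260. 254.]
276 357 371
```

drive_tool(
  targets=[
    [[1, 2, 0.1, 0, 0], [1, 3.5, 0.1, 0, 0], [1, 3.5, 0.1, 2, 0], [1, 3.5, 0.1, 4.5, 0], [1, 3.5, 0.1, 5.5, 0], [1, 3.5, 0.1, 6, 0], [1, 3.5, 0.1, 6.5, 0], [1, 3.5, 0.1, 7, 0], [1, 3.5, 0.1, 7.3, 0], [1, 3.5, 0.1, 7.3, 0]],
  ],
)

```text
time: 33.67
ee_pos: [0.61, -0.028, 0.0687]
tool_rot: [-0.0, 1.0, -0.0, -0.0]
ft_force: [0.4, -0.5, -0.6]
opening: 0.391
gripper_force: 30.0
```

drive_tool(
  targets=[
    [[1, 0, 0, 0.3, 0], [1, 0, 0, 0.5, 0], [1, 0, 0, 0.7, 0], [1, 0, 0, 0.9, 0], [1, 0, 0, 0.9, 0]],
  ],
)

```text
time: 34.3
ee_pos: [0.6103, -0.028, 0.0611]
tool_rot: [0.0, 1.0, 0.0, 0.001]
ft_force: [-3.6, 0.6, 9.4]
opening: 0.39
gripper_force: 30.0
```

drive_tool(
  targets=[
    [[1, 0, 0, 0.2, 0], [1, 0, 0, 0.3, 0], [1, 0, 0, 0.3, 0]],
  ],
)

```text
time: 34.67
ee_pos: [0.6114, -0.0282, 0.0603]
tool_rot: [0.001, 1.0, 0.0, 0.003]
ft_force: [-5.4, 1.4, 22.2]
opening: 0.391
gripper_force: 30.0
```

drive_tool(
  targets=[
    [[1, 0, 0, -0.7, 0], [1, 0, 0, -0.7, 0], [1, 0, 0.25, -0.7, 0], [1, 0, 0.25, -0.7, 0], [1, 0, 0.25, -0.7, 0]],
  ],
)

```text
time: 35.3
ee_pos: [0.6101, -0.0294, 0.0633]
tool_rot: [-0.001, 1.0, 0.0, -0.0]
ft_force: [1.5, 5.5, 0.7]
opening: 0.393
gripper_force: 30.0
```

drive_tool(
  targets=[
    [[1, 0, -0.25, 0, 0], [1, 0, -0.5, 0, 0], [1, 0, -0.5, 0, 0], [1, 0, -0.5, 0, 0]],
  ],
)

```text
time: 35.8
ee_pos: [0.6102, -0.0268, 0.0634]
tool_rot: [0.001, 1.0, -0.0, 0.0]
ft_force: [1.2, -5.6, -3.2]
opening: 0.388
gripper_force: 30.0
```

drive_tool(
  targets=[
    [[1, 0, 0.25, -1, 0], [1, 0, 0.25, -2, 0], [1, 0, 0.25, -3.5, 0], [1, 0, 0.25, -8, 0], [1, -3, 4, -8, 0], [1, -6, 10, -8, 0], [1, -9, 16, -8, 0], [1, -12, 22, -8, 0], [1, -17, 27.6, -8, 0], [1, -20.5, 27.6, -8, 0]],
  ],
)

```text
time: 37.05
ee_pos: [0.4038, -0.3038, 0.1445]
tool_rot: [0.001, 1.0, -0.001, 0.001]
ft_force: [0.0, -0.5, -0.8]
opening: 0.392
gripper_force: 30.0
```

drive_tool(
  targets=[
    [[1, 0, 0, 0, 0], [1, 0, 0, 3, 0], [1, 0, 0, 7, 0], [1, 0, 0, 10.5, 0], [1, 0, 0, 12, 0], [1, 0, 0, 12.6, 0], [1, 0, 0, 12.7, 0], [1, 0, 0, 12.7, 0]],
  ],
)

```text
time: 38.05
ee_pos: [0.4055, -0.3017, 0.0175]
tool_rot: [0.001, 1.0, 0.0, 0.0]
ft_force: [-0.3, -0.1, -1.0]
opening: 0.393
gripper_force: 30.0
```

drive_tool(
  targets=[
    [[1, 0, 0, 0.1, 0], [0, 0, 0, 0.1, 0], [0, 0, 0, 0.1, 0], [0, 0, 0, 0, 0], [0, 0, 0, -5, 0], [0, 0, 0, -10, 0], [0, 0, 0, -14.5, 0], [0, 0, -6, -14.5, 0], [0, 1.2, -12, -14.5, 0], [0, 1.2, -18, -14.5, 0]],
  ],
)

```text
time: 39.3
ee_pos: [0.4171, -0.1199, 0.1619]
tool_rot: [0.0, 1.0, -0.0, 0.0]
ft_force: [0.4, 0.3, -1.0]
opening: 0.999
gripper_force: 0.0
```

drive_tool(
  targets=[
    [[0, 0, -6, 0, 0], [0, 0, -12, 0, 0], [0, 0, -16.9, 0, 0], [0, 0, -16.9, 0, 0], [0, 0, -16.9, 0, 0], [0, 0, -16.9, 0, 0]],
  ],
)

```text
time: 40.05
ee_pos: [0.4172, 0.0464, 0.1617]
tool_rot: [0.0, 1.0, -0.001, -0.0]
ft_force: [-0.2, 0.3, 0.5]
opening: 1.0
gripper_force: 0.0
```

```bash
python3 - <<'E'
from h import *
s=robot.sense();print(s["time"],s["ee_pos"])
im=snap("wrist","w8")
for a,b,c in blobs(im,"black",150)[0]:print(a,b,np.round(c),np.round(pix2w("wrist",c,.044),4))
for r in robot.cut_out("wrist","black_1")[:2]: print(r["score"],r["point"],pix2w("wrist",r["point"],.03))
robot.camera("side")
for q in("orange_1","blue_1","white_1","black_1"):
  for r in robot.cut_out("side",q)[:2]: print(q,r["score"],r["point"],pix2w("side",r["point"],.03))
E
```

```text
40.05 [0.41718395 0.04636756 0.16173367]
35433 [0, 291, 640, 189] [180. 416.] [0.2271 0.1826 0.044 ]
23538 [295, 291, 345, 156] [521. 378.] [ 0.2735 -0.1476  0.044 ]
0.8 [314.6, 203.2] [0.4401468  0.04843782 0.03      ]
orange_1 0.82 [438.1, 206.8] [ 0.40216061 -0.2943815   0.03      ]
orange_1 0.67 [369.9, 348.9] [0.40541026 0.16514693 0.03      ]
black_1 0.55 [374.6, 304.5] [0.43345177 0.06465549 0.03      ]
```

drive_tool(
  targets=[
    [[0, 2.3, 0, 4, 0], [0, 2.3, 0, 9, 0], [0, 2.3, 0, 13, 0], [0, 2.3, 0, 15, 0], [0, 2.3, 0, 15, 0], [1, 2.3, 0, 15, 0], [1, 2.3, 0, 15, 0], [1, 2.3, 0, 15, 0], [1, 2.3, 0, 15, 0], [1, 2.3, 0, 15, 0]],
  ],
)

```text
time: 41.65
ee_pos: [0.44, 0.0475, 0.0119]
tool_rot: [0.0, 1.0, 0.0, 0.0]
ft_force: [0.3, -0.1, -0.8]
opening: 0.455
gripper_force: 0.0
```

drive_tool(
  targets=[
    [[1, 0, 0, 0, 0], [1, 0, 0, 0, 0], [1, 0, 0, -5, 0], [1, 0, 0, -9, 0], [1, 5, 2, -13, 0], [1, 9, 5, -13, 0], [1, 13.5, 7.5, -13, 0], [1, 13.5, 7.5, -13, 0], [1, 13.5, 7.5, -13, 0]],
  ],
)

```text
time: 42.78
ee_pos: [0.5742, -0.0272, 0.1411]
tool_rot: [-0.0, 1.0, -0.0, -0.001]
ft_force: [-0.1, 0.2, -1.3]
opening: 0.391
gripper_force: 30.0
```

```bash
python3 - <<'E'
from h import *
s=robot.sense();print(s["time"],s["ee_pos"],s["opening"])
held("black_1")
E
```

```text
42.775 [ 0.5741848  -0.0271712   0.14109518] 0.390790175378715
black_1 0.62 [318.9, 323.0] top 265 off mm 0.08154296755997636 [276. 271. 265. 259. 254.]
275 358 372
```

drive_tool(
  targets=[
    [[1, 2, 0.1, 0, 0], [1, 3.5, 0.1, 0, 0], [1, 3.5, 0.1, 2, 0], [1, 3.5, 0.1, 4.5, 0], [1, 3.5, 0.1, 5.5, 0], [1, 3.5, 0.1, 6, 0], [1, 3.5, 0.1, 6.5, 0], [1, 3.5, 0.1, 7, 0], [1, 3.5, 0.1, 7.3, 0], [1, 3.5, 0.1, 7.3, 0]],
  ],
)

```text
time: 44.12
ee_pos: [0.61, -0.0285, 0.0687]
tool_rot: [-0.0, 1.0, 0.0, -0.0]
ft_force: [-1.1, 0.3, -1.0]
opening: 0.396
gripper_force: 30.0
```

drive_tool(
  targets=[
    [[1, 0, 0, 0.3, 0], [1, 0, 0, 0.5, 0], [1, 0, 0, 0.7, 0], [1, 0, 0, 0.9, 0], [1, 0, 0, 0.9, 0]],
  ],
)

```text
time: 44.75
ee_pos: [0.6099, -0.0285, 0.0596]
tool_rot: [-0.0, 1.0, -0.0, -0.0]
ft_force: [1.1, 0.0, 0.3]
opening: 0.39
gripper_force: 30.0
```

drive_tool(
  targets=[
    [[1, 0, 0, 0.4, 0], [1, 0, 0, 0.8, 0], [1, 0, 0, 1.2, 0], [1, 0, 0, 1.6, 0], [1, 0, 0, 1.9, 0], [1, 0, 0, 2.1, 0], [1, 0, 0, 2.1, 0], [1, 0, 0, 2.1, 0]],
  ],
)

```text
time: 45.75
ee_pos: [0.6101, -0.0285, 0.0398]
tool_rot: [0.0, 1.0, 0.0, 0.0]
ft_force: [-2.1, 0.7, 7.4]
opening: 0.394
gripper_force: 30.0
```

drive_tool(
  targets=[
    [[1, 0, 0, -2, 0], [1, 0, 0, -4, 0], [1, 0, 0, -6, 0], [1, 0, 0, -10.5, 0], [1, -3, -6, -10.5, 0], [1, -6, -12, -10.5, 0], [1, -9, -18, -10.5, 0], [1, -12, -24, -10.5, 0], [1, -15.5, -30, -10.5, 0], [1, -15.5, -33.5, -10.5, 0]],
  ],
)

```text
time: 47.0
ee_pos: [0.4532, 0.308, 0.1439]
tool_rot: [0.0, 1.0, 0.0, -0.0]
ft_force: [0.7, -0.5, 0.1]
opening: 0.392
gripper_force: 30.0
```

drive_tool(
  targets=[
    [[1, 0, 0, 0, 0], [1, 0, 0, 3, 0], [1, 0, 0, 7, 0], [1, 0, 0, 10.5, 0], [1, 0, 0, 12, 0], [1, 0, 0, 12.5, 0], [1, 0, 0, 12.5, 0], [1, 0, 0, 12.5, 0]],
  ],
)

```text
time: 48.0
ee_pos: [0.4555, 0.3067, 0.0198]
tool_rot: [-0.0, 1.0, -0.0, 0.001]
ft_force: [0.9, 0.0, -0.2]
opening: 0.389
gripper_force: 30.0
```

drive_tool(
  targets=[
    [[1, 0, 0, 0.2, 0], [1, 0, 0, 0.3, 0], [1, 0, 0, 0.3, 0], [0, 0, 0, 0.3, 0], [0, 0, 0, 0.3, 0], [0, 0, 0, 0.2, 0], [0, 0, 0, -5, 0], [0, 0, 0, -10, 0], [0, 0, 0, -16, 0], [0, 5, 6, -20, 0]],
  ],
)

```text
time: 49.25
ee_pos: [0.4901, 0.2654, 0.2108]
tool_rot: [-0.001, 1.0, 0.002, 0.002]
ft_force: [1.3, -0.3, -1.1]
opening: 0.997
gripper_force: 0.0
```

drive_tool(
  targets=[
    [[0, 2, 6, 0, 0], [0, 4, 12, 0, 0], [0, 4, 18, 0, 0], [0, 4, 24, 0, 0], [0, 4, 24, 0, 0]],
  ],
)

```text
time: 49.88
ee_pos: [0.5306, 0.0203, 0.2071]
tool_rot: [0.0, 1.0, -0.003, -0.0]
ft_force: [0.6, 0.7, 1.0]
opening: 1.0
gripper_force: 0.0
```

```bash
python3 - <<'E'
from h import *
print(robot.sense()["time"],robot.sense()["ee_pos"]);a=snap("scene","s9");w=snap("wrist","w9");b=snap("side","d9")
c=np.vstack([cv2.resize(a[140:330,130:510],(600,300)),cv2.resize(b[150:470,200:500],(600,300))[:300]])
c=np.hstack([c[:300,:],]);d=cv2.resize(b[170:480,210:480],(600,300)) 
cv2.imwrite("pics/f.png",cv2.cvtColor(np.vstack([c,d]),cv2.COLOR_RGB2BGR))
E
```

```text
49.875 [0.5306403  0.02027476 0.20713097]
```

View pics/f.png

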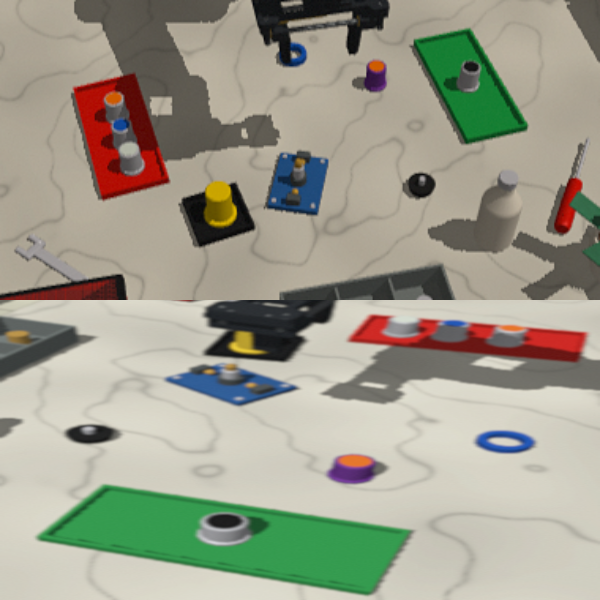

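View pics/w9.png

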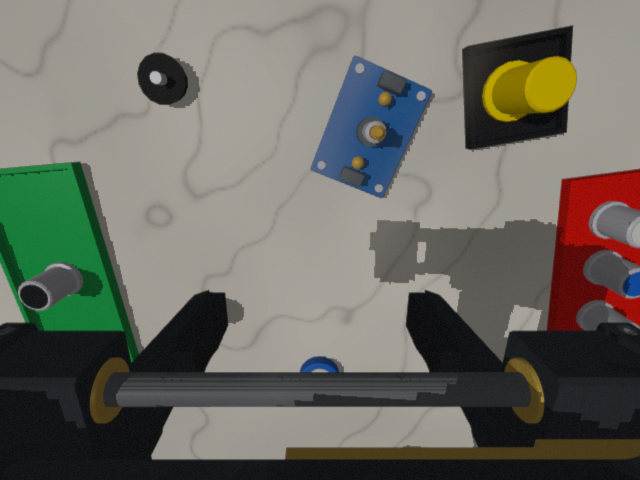

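```bash
python3 -c "
from workcell import robot
print(robot.sign_off())"
```

```text
the job is handed in; nothing more can be done
None
```

The job is handed in: the yellow cap stands in the black dish, the white, blue and orange sleeves stopped part-way and stand in the red tray, and the black sleeve went fully home and stands in the green tray.

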